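# Slide the plywood facing panel out over the end of the bench ledge

### The job

Using the fingers only to push it, slide the thin plywood panel along the raised ledge, out over the ledge's open left-hand end (left as seen from the robot), until the blue line drawn across the panel is level with that end, so that the marked part overhangs and its cover can be turned under and stapled. The panel must finish square, with its long far edge up against the rail at the back of the ledge. Keep it flat on the ledge the whole time, do not pick it up or tip it, and leave the spool of thread, the staple gun and the shears where they are.

Things in the scene. Friction and masses are not known exactly. Their poses are not given: they have to be found in the camera images.
- ledge: dark wooden riser fixed on the bench; its level top is the ledge, 190 mm deep (x), 520 mm long (y), 100 mm above the bench. Origin on the bench under its middle; +x to the back, away from the robot, +y along it to the robot's left. A rail 18 mm thick along the whole back edge rises 22 mm above the ledge, near face at x = +77 mm. Front and ends have no lip. Turned up to 0.2 rad.
- ledge_end (a point): point on the ledge's top surface at its open left-hand end, in the middle of the 190 mm depth; axes as ledge. The panel has to stand out past this end along +y.
- rail_face (a point): point at the foot of the rail's near face, at ledge surface height, midway along the ledge; axes as ledge. The face runs along y and looks to -x.
- panel: pale plywood panel lying loose and flat on the ledge: 110 mm (x) by 240 mm (y, roughly along the ledge), 6 mm thick, about 0.1 kg, slides at about 1 N. Origin at the centre of its underside; +y towards the end with the blue line, +x towards the rail. Starts with its far edge 14 to 47 mm off the rail at the middle, turned up to 0.1 rad from the ledge.
- panel_line (a point): middle of the blue line, 4 mm wide, drawn straight across the panel 60 mm from its left-hand (+y) end; the point lies at the height of the underside; axes as panel.
- panel_back (a point): middle of the panel's long far edge (the one to go against the rail), on the underside; axes as panel.
- spool: mustard-yellow spool of thread, 52 mm across and 56 mm tall, standing loose on the ledge near its right-hand end, behind the panel's right-hand end (at least 35 mm clear of it). Origin at the centre of its underside. Leave it alone.
- staple_gun: green and black air staple gun, about 170 by 210 mm and 58 mm high, lying on its side on the bench left of the ledge. Origin under its green barrel. Leave it alone.
- shears: steel upholstery shears with black handle loops, 280 by 100 mm, 12 mm high, lying flat on the bench left of the ledge. Origin under the pivot. Leave them alone.

How it is judged:
By the outcome, as a careful person would: the job done as asked, in the order asked, and still so for the second after the job is handed in, with the robot touching nothing.
It also fails if it takes over 51 s, if anything falls off the work surface, if the arm or the gripper's body presses on something with over 40 N, if the wrist force passes 120 N, or if a joint passes its speed limit or range.

### The arm

A 7-joint arm with a two-finger parallel gripper is mounted at the origin on the work surface. World frame = base frame: x ahead of the robot, y to its left, z up, the work surface at z = 0. Lengths are in m, angles in degrees, forces in N, time in s.
With the tool pointing down it reaches from about 0.35 to 0.9 m from the base axis. Payload 19.9 kg.
Tool frame: the origin (TCP) lies at the very end of the fingers, on their centre line; the grasp point (between the pads) lies 19 mm behind it; z points along the fingers, y is the direction in which the jaws open and shut (so a half turn about z gives the same grasp; the last joint's range is limited). The gripper opens to 85 mm and grips with 20 to 120 N. Pads are 22 mm wide; open, the fingers measure 114 mm over their backs; the gripper's body (76 mm by 85 mm) begins 54 mm behind the grasp point. The pads swing forward as they close: fully open they stand 13 mm farther back than shut.
Start: joints at [-70.732, 23.915, -0.59, 92.452, 0.269, 63.638, -3.037], TCP at [0.231, 0.581, 0.231] pointing down, gripper open.
Joint ranges: [-161.28, 161.28], [-22.2, 115.67], [-73.04, 71.86], [3.21, 147.25], [-68.34, 248.33], [10.77, 114.83], [-161.83, 161.83]. Speed limits (degrees/s): [108.29, 108.29, 136.94, 136.94, 172.46, 172.46, 172.46].

### API

Orientations are given as a 3x3 rotation matrix whose columns are the frame's x, y, z axes.
In Python, from station import manip gives the robot as it stands.
- The arm moves only by the tool servo_tool, never from a script. Its argument "rows" is a list that holds one entry, the list of rows, each a list of 6 numbers: the shift along the tool's x, y, z in mm, then the turn, a rotation vector about the tool's x, y, z in degrees. In form: [[[tx, ty, tz, ax, ay, az], ...]]. A call has 1 to 5 rows; each row shifts and turns the commanded pose from where the row before left it, along the tool's axes as they then stand; what a row does not reach is not made up. A row lasts 1/10 s, in which the tool goes at most 50 mm and 8.59 degrees, less where a joint would pass 70% of its speed; a pose out of reach is approached as far as the arm can. A call with a gripper value outside its range is refused whole. "fingers" is the finger opening in mm, from 0 to 85.4, set as the call begins (left out, the last holds). The fingers move at their own pace and stop on an object; the grip force is fixed at half the most. Time passes only in rows, so rows that do not move let the fingers close. It gives the time, the measured TCP pose, the force and the opening at its end, in the units of the state.
- manip.observe(): the state, without advancing time (a new reading comes with each control period).
- manip.read_camera(name): name is "scene" or "top" or "wrist"; returns a dict with "frame" (400x640x3 uint8, red, green, blue), "camera_matrix" (3x3 intrinsics, pixels), "distortion" ([k1, k2, p1, p2, k3] as OpenCV has them; the pictures are not rectified), "eye" and "orientation" of the camera in the world; the wrist camera has in their place "mount" (4x4, takes a point from camera to tool coordinates, whose origin is the TCP and whose axes are the flange's). Camera axes: x right, y up, looking along -z (the intrinsics and any distortion apply to the point x, -y, -z); pixel columns grow to the right and rows downward; lengths in m; the calibration is good to about 2 mm. A picture is of the moment at which its call begins: read the wrist's pose just before it. There is no depth.
- manip.job_done(): hands the job in, once; it reports no verdict.
The state is a dict: "time": time; "q": joint angles; "joint_vel": joint speeds; "joint_efforts": joint torques, N m; "position": TCP position; "eef_rot": TCP orientation; "wrist_force": force on the tool from outside, world axes, zero at the start; "torque": the same for the moment, N m; "width": opening from 0.0 (shut) to 1.0 (fully open).
Only numpy, scipy, OpenCV 4.12 (cv2) and the standard library are available. Lean on these libraries where they do the work, as an engineer would, in place of code of your own. Each camera call takes 0.05 s, during which the arm holds its last target.

## Working session

There is one attempt and no reset: what is moved stays moved. The work goes in short steps, Python scripts to look and compute and a tool call to move; the robot and the scene stay as the last step left them, time stands still between calls to the robot, and variables do not carry over. Pictures are saved under pics/ and viewed, and the job is handed in when it is done.

Besides the shell and the picture viewer there is one more tool, called after "Emit:" by a JSON object that holds its "fn" and its "kwargs", one argument or row to a line. servo_tool: Moves the arm, as the interface text tells. Its arguments: {"type":"object","properties":{"rows":{"type":"array","items":{"type":"array","items":{"type":"array","items":{"type":"number"}}}},"fingers":{"type":"number"}},"required":["rows"]}

```bash
ls; mkdir -p pics; python3 - <<'E'
from station import manip
import cv2,numpy as np
s=manip.observe(); print(s)
for n in ["scene","top","wrist"]:
    c=manip.read_camera(n)
    cv2.imwrite(f"pics/{n}0.png",c["frame"][:,:,::-1])
    print(n,{k:np.round(v,4).tolist() for k,v in c.items() if k!="frame"})
    np.savez(f"{n}0.npz",**c)
print(manip.observe()["time"])
E
```

```text
pics
{'time': 0.0, 'q': array([-70.73150811,  23.94768227,  -0.59177836,  92.48546206,
         0.2700012 ,  63.63850701,  -3.03554302]), 'joint_vel': array([-0.13732616,  0.04270655,  0.08801594, -0.1157902 , -0.04103111,
        0.09914095, -0.00824574]), 'joint_efforts': array([ 1.53319620e-04, -8.64443851e+01,  6.78823013e-01, -4.34860826e+01,
        1.91998162e-02,  7.84495845e-03, -4.86435852e-05]), 'position': array([0.23041716, 0.58059961, 0.2306645 ]), 'eef_rot': array([[-9.29499903e-01,  3.68822176e-01, -3.65255940e-04],
       [ 3.68822346e-01,  9.29499169e-01, -1.17106503e-03],
       [-9.24096586e-05, -1.22321938e-03, -9.99999248e-01]]), 'wrist_force': array([-0.0530636 ,  0.17211358,  0.27023197]), 'torque': array([-0.02017618,  0.04714321,  0.00473047]), 'width': 1.004859251590033}
scene {'camera_matrix': [[478.4816, 0.0, 321.3802], [0.0, 478.4816, 190.056], [0.0, 0.0, 1.0]], 'distortion': [0.0509, 0.0, 0.0, 0.0, 0.0], 'eye': [1.0582, -0.7061, 1.1562], 'orientation': [[0.8154, -0.4518, 0.3619], [0.5786, 0.6169, -0.5335], [0.0178, 0.6444, 0.7645]]}
top {'camera_matrix': [[443.5821, 0.0, 314.6969], [0.0, 443.5821, 202.6014], [0.0, 0.0, 1.0]], 'distortion': [-0.071, 0.0, 0.0, 0.0, 0.0], 'eye': [0.3455, 0.0534, 1.3791], 'orientation': [[-0.0218, 0.9906, -0.1349], [-0.9997, -0.0203, 0.0129], [0.01, 0.1351, 0.9908]]}
wrist {'camera_matrix': [[357.1963, 0.0, 318.8523], [0.0, 357.1963, 199.1589], [0.0, 0.0, 1.0]], 'distortion': [0.0013, 0.0, 0.0, 0.0, 0.0], 'mount': [[-0.0003, 0.958, 0.2866, 0.0723], [1.0, 0.0002, 0.0004, -0.0008], [0.0003, 0.2866, -0.958, -0.1429], [0.0, 0.0, 0.0, 1.0]]}
0.15
```

View pics/top0.png

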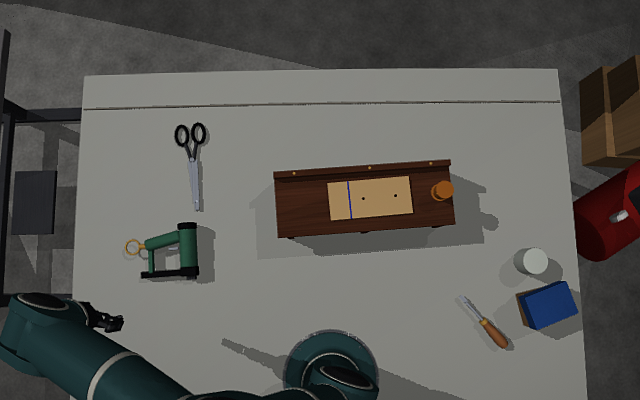

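View pics/scene0.png

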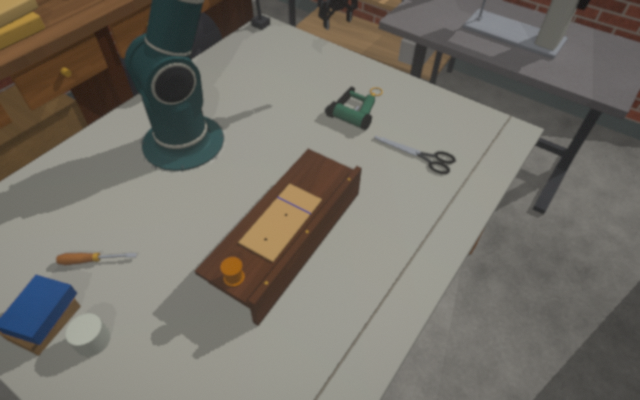

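View pics/wrist0.png

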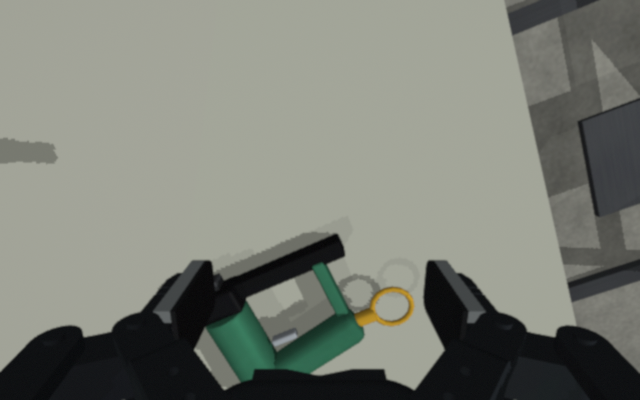

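The top view shows the ledge at (275–453, 165–240), the panel at (327–412, 177–220) with the blue line near column 349, and the spool at (441, 190). The staple gun and shears are to the left. Next I'll measure these.

```bash
cat > h.py <<'E'
import numpy as np, cv2
def rays(c,px,eye=None,R=None):
    px=np.asarray(px,float).reshape(-1,1,2)
    u=cv2.undistortPoints(px,c["camera_matrix"],c["distortion"]).reshape(-1,2)
    d=np.c_[u[:,0],-u[:,1],-np.ones(len(u))]
    return (c["eye"] if eye is None else eye), d@(c["orientation"] if R is None else R).T
def plane(c,px,z,eye=None,R=None):
    e,d=rays(c,px,eye,R)
    return e+d*((z-e[2])/d[:,2])[:,None]
def wristpose(c,s):
    M=c["mount"]; R=s["eef_rot"]
    return s["position"]+R@M[:3,3], R@M[:3,:3]
def proj(c,P,eye=None,R=None):
    e=c["eye"] if eye is None else eye; R=c["orientation"] if R is None else R
    p=(np.asarray(P).reshape(-1,3)-e)@R
    p=p*[1,-1,-1]
    return cv2.projectPoints(p.reshape(-1,1,3),np.zeros(3),np.zeros(3),c["camera_matrix"],c["distortion"])[0].reshape(-1,2)
E
python3 - <<'E'
from h import *
c=dict(np.load("top0.npz")); f=c["frame"]
hsv=cv2.cvtColor(f,cv2.COLOR_RGB2HSV)
for p in [(380,205),(349,200),(441,190),(300,200),(230,200)]: print(p,hsv[p[1],p[0]])
def big(m,n):
    cs,_=cv2.findContours(m.astype(np.uint8),cv2.RETR_EXTERNAL,cv2.CHAIN_APPROX_NONE)
    k=max(cs,key=cv2.contourArea); r=cv2.minAreaRect(k); print(n,cv2.contourArea(k),r); return r,k
H,S,V=[hsv[...,i].astype(int) for i in range(3)]
roi=np.zeros(H.shape,bool); roi[150:250,260:470]=1
pm=roi&(V>150)&(S>70)&(H<30)&(S<170)
r,k=big(cv2.morphologyEx(pm.astype(np.uint8),cv2.MORPH_CLOSE,np.ones((5,5))),"panel")
P=plane(c,cv2.boxPoints(r),.106);print(P.round(4), np.linalg.norm(np.diff(P,axis=0),axis=1))
bm=roi&(H>100)&(H<135)&(S>100)
ys,xs=np.nonzero(bm);print(len(xs));B=plane(c,np.c_[xs,ys],.106);print("blue",B.mean(0),B.min(0),B.max(0))
sm=roi&(H<25)&(S>190)&(V>120)
r,k=big(sm,"spool"); print(plane(c,[r[0]],.13))
lm=roi&(V<110)&(S>80)
r,k=big(cv2.morphologyEx((lm|pm|bm|sm).astype(np.uint8),cv2.MORPH_OPEN,np.ones((3,3))),"ledge")
P=plane(c,cv2.boxPoints(r),.1);print(P.round(4), np.linalg.norm(np.diff(P,axis=0),axis=1))
E
python3 -c "
import cv2
f=cv2.imread('pics/top0.png')[150:250,260:470]
cv2.imwrite('pics/top0z.png',cv2.resize(f,None,fx=3.8,fy=3.8,interpolation=cv2.INTER_CUBIC))"
```

```text
(380, 205) [ 18 115 159]
(349, 200) [121 186 137]
(441, 190) [ 14 207 133]
(300, 200) [  9 163  61]
(230, 200) [ 30   9 136]
panel 2888.0 ((369.6844177246094, 197.52870178222656), (36.84804916381836, 82.02538299560547), 84.80557250976562)
[[ 0.576  -0.0008  0.106 ]
 [ 0.5935 -0.2415  0.106 ]
 [ 0.4849 -0.2457  0.106 ]
 [ 0.4684 -0.0076  0.106 ]] [0.24134308 0.10867429 0.23862525]
52
blue [ 0.52745264 -0.06339036  0.106     ] [ 0.47172978 -0.06760688  0.106     ] [ 0.58044079 -0.05853917  0.106     ]
spool 215.0 ((441.9000549316406, 190.30001831054688), (16.54690170288086, 21.913463592529297), 63.43495178222656)
[[ 0.54370222 -0.32969084  0.13      ]]
ledge 11403.5 ((364.4405517578125, 198.77964782714844), (67.90889739990234, 178.2138671875), 85.85537719726562)
[[ 0.6147  0.1569  0.1   ]
 [ 0.644  -0.3721  0.1   ]
 [ 0.4416 -0.3736  0.1   ]
 [ 0.4157  0.1447  0.1   ]] [0.52990127 0.20247234 0.51891105]
```

View pics/top0z.png

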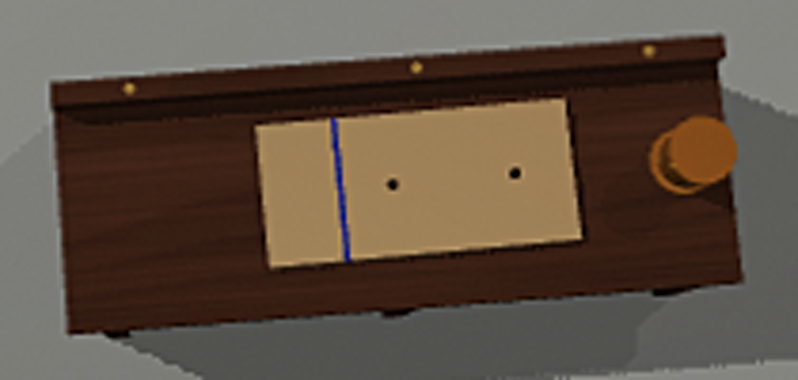

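Emit:
{"fn": "servo_tool", "kwargs": {
  "rows": [
    [[-20,-20,-30,0,0,0],[-35,-35,-30,0,0,0],[-35,-35,-20,0,0,0],[-35,-35,-20,0,0,0],[-35,-35,-20,0,0,0]]
  ],
  "fingers": 60
}}

```text
time: 0.65
position: [0.3142, 0.3861, 0.344]
eef_rot: [[-0.929, 0.369, -0.0], [0.369, 0.929, -0.0], [0.0, -0.0, -1.0]]
wrist_force: [0.9, -0.1, 0.7]
width: 0.707
```

Emit:
{"fn": "servo_tool", "kwargs": {
  "rows": [
    [[-35,-35,0,0,0,0],[-35,-35,0,0,0,0],[-35,-35,0,0,0,0],[-35,-35,0,0,0,0],[-35,-35,0,0,0,0]]
  ]
}}

```text
time: 1.15
position: [0.4122, 0.1588, 0.3435]
eef_rot: [[-0.93, 0.369, 0.0], [0.369, 0.93, 0.0], [-0.0, 0.0, -1.0]]
wrist_force: [0.9, -0.1, -0.5]
width: 0.703
```

Emit:
{"fn": "servo_tool", "kwargs": {
  "rows": [
    [[-35,-35,0,0,0,0],[-35,-35,0,0,0,0],[-35,-35,0,0,0,0],[-35,-35,0,0,0,0],[-35,-35,0,0,0,0]]
  ]
}}

```text
time: 1.65
position: [0.5104, -0.0683, 0.3436]
eef_rot: [[-0.93, 0.369, 0.001], [0.369, 0.93, 0.0], [-0.0, 0.0, -1.0]]
wrist_force: [1.1, 0.8, 0.1]
width: 0.703
```

Emit:
{"fn": "servo_tool", "kwargs": {
  "rows": [
    [[0,0,0,0,0,8],[0,0,0,0,0,8],[0,0,0,0,0,8],[0,0,0,0,0,8],[0,0,0,0,0,8]]
  ]
}}

```text
time: 2.15
position: [0.5099, -0.0664, 0.3433]
eef_rot: [[-0.47, 0.883, -0.0], [0.883, 0.47, -0.0], [0.0, -0.0, -1.0]]
wrist_force: [0.3, 0.5, 0.0]
width: 0.701
```

Emit:
{"fn": "servo_tool", "kwargs": {
  "rows": [
    [[0,0,0,0,0,8],[0,0,0,0,0,8],[0,0,0,0,0,8],[0,0,0,0,0,1.4],[0,0,0,0,0,0]]
  ]
}}

```text
time: 2.65
position: [0.51, -0.0663, 0.3434]
eef_rot: [[-0.054, 0.999, -0.0], [0.999, 0.054, -0.0], [-0.0, -0.0, -1.0]]
wrist_force: [0.7, -0.4, -0.3]
width: 0.7
```

```bash
cat > shot.py <<'E'
import sys
from station import manip
from h import *
tag=sys.argv[1]
for n in sys.argv[2:]:
    s=manip.observe(); c=manip.read_camera(n)
    if n=="wrist": c["eye"],c["orientation"]=wristpose(c,s)
    np.savez(f"{n}{tag}.npz",**c); cv2.imwrite(f"pics/{n}{tag}.png",c["frame"][:,:,::-1])
E
python3 shot.py 1 wrist
```

```text
(no output)
```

View pics/wrist1.png

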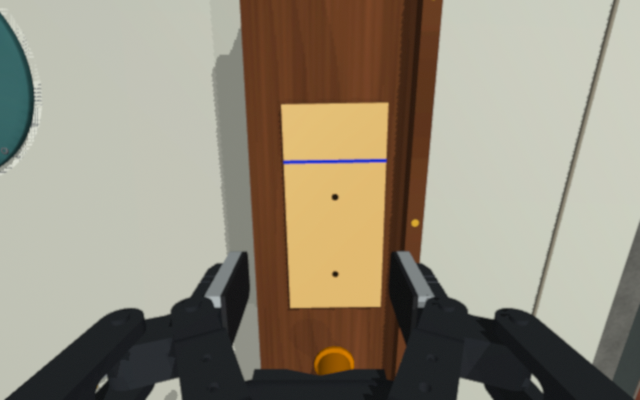

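The wrist view shows the panel with corners at about (281,104), (389,102), (380,307) and (290,308). The line is at row 160, the ledge front edge at columns 243–262, the rail on the right, and the spool at (334,362).

```bash
cat > meas.py <<'E'
from h import *
def line_fit(P):
    vx,vy,x0,y0=cv2.fitLine(P[:,:2].astype(np.float32),cv2.DIST_HUBER,0,0.001,0.001).ravel(); return np.array([x0,y0]),np.array([vx,vy])
def panel(c):
    f=c["frame"]; hsv=cv2.cvtColor(f,cv2.COLOR_RGB2HSV); H,S,V=[hsv[...,i].astype(int) for i in range(3)]
    m=((V>140)&(S>70)&(S<185)&(H>10)&(H<30))
    b=(H>105)&(H<135)&(S>90)
    mm=cv2.morphologyEx((m|b).astype(np.uint8),cv2.MORPH_OPEN,np.ones((5,5)))
    mm=cv2.morphologyEx(mm,cv2.MORPH_CLOSE,np.ones((7,7)))
    cs,_=cv2.findContours(mm,cv2.RETR_EXTERNAL,cv2.CHAIN_APPROX_NONE)
    k=max(cs,key=cv2.contourArea); box=cv2.boxPoints(cv2.minAreaRect(k))
    return k.reshape(-1,2),b&(mm>0),box
E
python3 - <<'E'
from meas import *
c=dict(np.load("wrist1.npz"));f=c["frame"]
k,b,box=panel(c)
P=plane(c,k,.106)[:,:2]
r=cv2.minAreaRect(P.astype(np.float32)*1000); print("panel mm",r); bp=cv2.boxPoints(r); print(bp)
ys,xs=np.nonzero(b); B=plane(c,np.c_[xs,ys],.106); p0,d=line_fit(B); print("blue",B.mean(0),d, B[:,0].min(),B[:,0].max())
hsv=cv2.cvtColor(f,cv2.COLOR_RGB2HSV)
for row in (40,120,200,280):
    print(row,[ (x,tuple(int(v) for v in hsv[row,x])) for x in list(range(238,266,3))+list(range(376,446,3))])
E
python3 -c "
import cv2
f=cv2.imread('pics/wrist1.png')[0:200,330:480]
cv2.imwrite('pics/w1z.png',cv2.resize(f,None,fx=3,fy=3,interpolation=cv2.INTER_CUBIC))"
```

```text
panel mm ((531.0824584960938, -124.27996826171875), (111.27873992919922, 241.61647033691406), 4.020735740661621)
[[ 4.6710925e+02 -7.6703668e+00]
 [ 4.8405078e+02 -2.4869215e+02]
 [ 5.9505566e+02 -2.4088957e+02]
 [ 5.7811414e+02  1.3221741e-01]]
blue [ 0.52674483 -0.0644379   0.106     ] [0.997244   0.07419191] 0.4725907892934585 0.5811951818130889
40 [(238, (36, 19, 133)), (241, (16, 54, 119)), (244, (10, 174, 97)), (247, (11, 173, 99)), (250, (11, 173, 96)), (253, (12, 176, 100)), (256, (11, 176, 97)), (259, (12, 176, 100)), (262, (11, 169, 107)), (265, (12, 174, 101)), (376, (12, 172, 114)), (379, (11, 175, 112)), (382, (12, 174, 101)), (385, (11, 175, 99)), (388, (12, 173, 99)), (391, (11, 174, 97)), (394, (12, 173, 99)), (397, (12, 173, 96)), (400, (12, 174, 91)), (403, (10, 166, 66)), (406, (11, 174, 63)), (409, (12, 173, 65)), (412, (12, 170, 69)), (415, (11, 168, 47)), (418, (10, 166, 46)), (421, (11, 175, 92)), (424, (11, 173, 96)), (427, (11, 173, 96)), (430, (11, 170, 96)), (433, (11, 173, 96)), (436, (11, 171, 97)), (439, (17, 42, 152)), (442, (35, 16, 203)), (445, (32, 1
[... 1586 characters left out ...]
 (244, (135, 24, 21)), (247, (120, 21, 24)), (250, (38, 18, 113)), (253, (36, 19, 133)), (256, (12, 125, 110)), (259, (11, 173, 99)), (262, (11, 171, 97)), (265, (12, 174, 97)), (376, (20, 127, 225)), (379, (20, 125, 224)), (382, (15, 152, 126)), (385, (12, 174, 91)), (388, (10, 160, 51)), (391, (90, 14, 18)), (394, (0, 0, 16)), (397, (90, 15, 17)), (400, (90, 16, 16)), (403, (90, 30, 17)), (406, (120, 20, 26)), (409, (100, 18, 42)), (412, (90, 12, 128)), (415, (94, 13, 133)), (418, (90, 12, 132)), (421, (94, 13, 133)), (424, (94, 14, 124)), (427, (103, 39, 46)), (430, (105, 37, 41)), (433, (110, 36, 42)), (436, (80, 13, 60)), (439, (38, 20, 195)), (442, (38, 19, 201)), (445, (38, 19, 201))]
```

View pics/w1z.png

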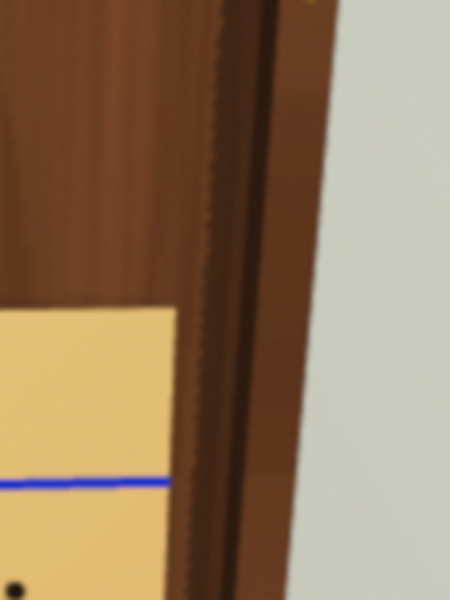

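```bash
python3 - <<'E'
from meas import *
c=dict(np.load("wrist1.npz"))
fr=plane(c,[(241.5,40),(246,120),(250.5,200),(255.5,280)],.1)
rt=plane(c,[(419.5,40),(413.5,120),(407.5,200)],.122)
rf=plane(c,[(413.8,40),(407.5,120),(401.5,200)],.1)
rb=plane(c,[(438,40),(431.5,120),(424.3,200)],.122)
for n,P in zip(("front","railtop","railfoot","railback"),(fr,rt,rf,rb)):
    a=np.polyfit(P[:,1],P[:,0],1); print(n,P[:,:2].round(4).tolist(),"yaw",-a[0],"x at y=-.1",np.polyval(a,-.1))
t=dict(np.load("top0.npz"))
# ledge corners in zoomed top picture: pixel = 260+u/3.8
z=lambda u,v:(260+u/3.8-.4,150+v/3.8-.4)
print("end left top: front corner",plane(t,[z(68,332)],.1),"back(rail top)",plane(t,[z(52,82)],.122), "rail near top", plane(t,[z(55,107)],.122))
print("right: front",plane(t,[z(742,283)],.1),"back",plane(t,[z(724,36)],.122))
w=c; print("spool top px", plane(w,[(334,349)],.156))
E
```

```text
front [[0.4266, 0.051], [0.4307, -0.0269], [0.4354, -0.1153], [0.4414, -0.2163]] yaw 0.05519222378919236 x at y=-.1 0.43482072051798376
railtop [[0.598, 0.0574], [0.602, -0.016], [0.6065, -0.0993]] yaw 0.05386285941504433 x at y=-.1 0.606527298119916
railfoot [[0.5979, 0.0602], [0.6014, -0.0176], [0.6058, -0.106]] yaw 0.047258867871897835 x at y=-.1 0.6054305903582925
railback [[0.6154, 0.0584], [0.6199, -0.015], [0.6243, -0.0983]] yaw 0.057145399052300226 x at y=-.1 0.6245563452539983
end left top: front corner [[0.42186586 0.14609849 0.1       ]] back(rail top) [[0.61057213 0.15466746 0.122     ]] rail near top [[0.59118982 0.1525541  0.122     ]]
right: front [[ 0.44786451 -0.3713139   0.1       ]] back [[ 0.6371309  -0.36251001  0.122     ]]
spool top px [[ 0.53766753 -0.26482358  0.156     ]]
```

```bash
python3 - <<'E'
from meas import *
t=dict(np.load("top0.npz"));c=dict(np.load("wrist1.npz"))
z=lambda u,v:(260+u/3.8-.4,150+v/3.8-.4)
C=plane(t,[z(702,152)],.156)[0];print(C, plane(t,[z(667,152)],.156),plane(t,[z(737,152)],.156))
a=np.linspace(0,2*np.pi,13)
print(proj(c,C+np.c_[.026*np.cos(a),.026*np.sin(a),0*a]).round(0).tolist())
print("gun etc: panel end from z", )
E
python3 -c "
import cv2
f=cv2.imread('pics/wrist1.png')[290:400,220:440]
cv2.imwrite('pics/w1s.png',cv2.resize(f,None,fx=3.5,fy=3.5,interpolation=cv2.INTER_CUBIC))"
```

```text
[ 0.54144118 -0.32881488  0.156     ] [[ 0.5419402  -0.30247991  0.156     ]] [[ 0.54094303 -0.35523278  0.156     ]]
[[356.0, 396.0], [354.0, 387.0], [346.0, 380.0], [335.0, 377.0], [323.0, 379.0], [315.0, 386.0], [311.0, 394.0], [314.0, 404.0], [321.0, 410.0], [332.0, 413.0], [343.0, 411.0], [352.0, 405.0], [356.0, 396.0]]
gun etc: panel end from z
```

View pics/w1s.png

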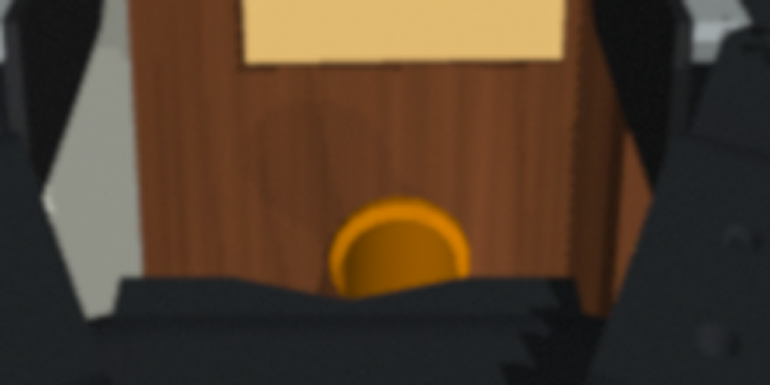

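Emit:
{"fn": "servo_tool", "kwargs": {
  "rows": [
    [[-42,4,5,0,0,0],[-42,4,15,0,0,0],[-42,4,20,0,0,0],[-42,4,30,0,0,0],[-40,2,30,0,0,0]]
  ],
  "fingers": 40
}}

```text
time: 3.2
position: [0.5389, -0.2734, 0.2435]
eef_rot: [[-0.056, 0.998, 0.001], [0.998, 0.056, -0.0], [-0.0, 0.001, -1.0]]
wrist_force: [1.0, 0.3, -1.2]
width: 0.467
```

Emit:
{"fn": "servo_tool", "kwargs": {
  "rows": [
    [[0,0,40,0,0,0],[0,0,40,0,0,0],[0,0,20,0,0,0],[0,0,8,0,0,0],[0,0,0,0,0,0]]
  ]
}}

```text
time: 3.7
position: [0.5383, -0.2718, 0.1361]
eef_rot: [[-0.053, 0.999, -0.001], [0.999, 0.053, 0.0], [0.0, -0.001, -1.0]]
wrist_force: [0.0, -0.5, -0.2]
width: 0.471
```

```bash
python3 shot.py 2 wrist scene
```

```text
(no output)
```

View pics/wrist2.png

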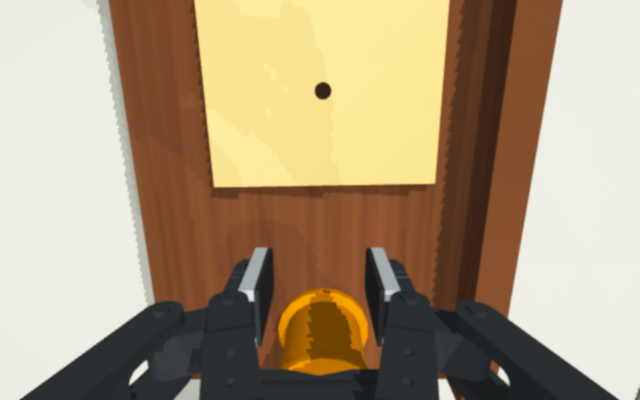

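View pics/scene2.png

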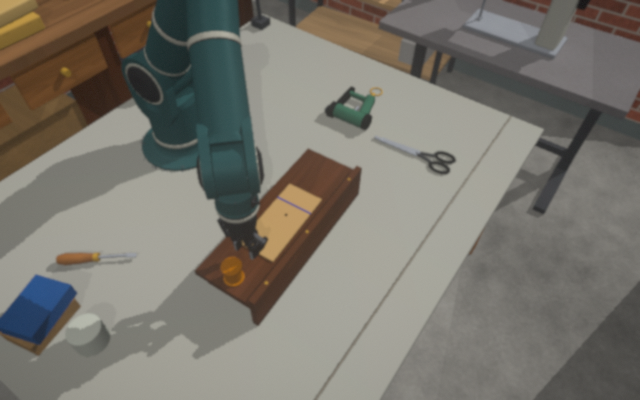

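Both fingers stand in the gap between the panel end (row 186) and the spool. I'll descend gently until I feel the ledge.

Emit:
{"fn": "servo_tool", "kwargs": {
  "rows": [
    [[0,0,15,0,0,0],[0,0,12,0,0,0],[0,0,3,0,0,0],[0,0,1,0,0,0],[0,0,0,0,0,0]]
  ]
}}

```text
time: 4.3
position: [0.5386, -0.2719, 0.1056]
eef_rot: [[-0.051, 0.999, 0.0], [0.999, 0.051, -0.0], [-0.0, 0.0, -1.0]]
wrist_force: [-0.7, 0.2, 1.5]
width: 0.467
```

Emit:
{"fn": "servo_tool", "kwargs": {
  "rows": [
    [[0,0,1,0,0,0],[0,0,1,0,0,0]]
  ]
}}

```text
time: 4.5
position: [0.5387, -0.2718, 0.1038]
eef_rot: [[-0.052, 0.999, 0.001], [0.999, 0.052, -0.0], [-0.0, 0.001, -1.0]]
wrist_force: [-0.1, 0.1, -0.2]
width: 0.468
```

Emit:
{"fn": "servo_tool", "kwargs": {
  "rows": [
    [[0,0,1,0,0,0],[0,0,0,0,0,0]]
  ]
}}

```text
time: 4.7
position: [0.5385, -0.2717, 0.1025]
eef_rot: [[-0.052, 0.999, -0.0], [0.999, 0.052, -0.0], [-0.0, -0.0, -1.0]]
wrist_force: [0.5, 0.6, 0.4]
width: 0.472
```

Emit:
{"fn": "servo_tool", "kwargs": {
  "rows": [
    [[0,0,1,0,0,0],[0,0,0,0,0,0]]
  ]
}}

```text
time: 4.9
position: [0.5385, -0.2717, 0.1014]
eef_rot: [[-0.052, 0.999, -0.0], [0.999, 0.052, -0.0], [-0.0, -0.0, -1.0]]
wrist_force: [0.5, 0.5, 0.6]
width: 0.471
```

Emit:
{"fn": "servo_tool", "kwargs": {
  "rows": [
    [[0,0,1,0,0,0],[0,0,0,0,0,0]]
  ]
}}

```text
time: 5.1
position: [0.5385, -0.2717, 0.1004]
eef_rot: [[-0.052, 0.999, -0.0], [0.999, 0.052, -0.0], [-0.0, -0.0, -1.0]]
wrist_force: [0.8, 0.5, -0.3]
width: 0.469
```

Emit:
{"fn": "servo_tool", "kwargs": {
  "rows": [
    [[0,0,1,0,0,0],[0,0,0,0,0,0]]
  ]
}}

```text
time: 5.3
position: [0.5385, -0.2717, 0.0994]
eef_rot: [[-0.052, 0.999, -0.0], [0.999, 0.052, -0.0], [-0.0, -0.0, -1.0]]
wrist_force: [-0.5, -0.3, 0.0]
width: 0.464
```

Emit:
{"fn": "servo_tool", "kwargs": {
  "rows": [
    [[0,0,1,0,0,0],[0,0,0,0,0,0]]
  ]
}}

```text
time: 5.5
position: [0.5386, -0.2718, 0.0986]
eef_rot: [[-0.052, 0.999, 0.0], [0.999, 0.052, -0.0], [-0.0, 0.0, -1.0]]
wrist_force: [-0.9, 0.4, 2.5]
width: 0.469
```

Emit:
{"fn": "servo_tool", "kwargs": {
  "rows": [
    [[0,0,1,0,0,0],[0,0,0,0,0,0]]
  ]
}}

```text
time: 5.7
position: [0.5386, -0.2718, 0.0985]
eef_rot: [[-0.051, 0.999, 0.001], [0.999, 0.051, 0.0], [0.0, 0.001, -1.0]]
wrist_force: [-7.2, 5.3, 20.4]
width: 0.468
```

Emit:
{"fn": "servo_tool", "kwargs": {
  "rows": [
    [[0,0,-4,0,0,0],[4,0,0,0,0,0],[6,0,0,0,0,0],[5,0,0,0,0,0],[4,0,0,0,0,0]]
  ]
}}

```text
time: 6.2
position: [0.5375, -0.252, 0.1013]
eef_rot: [[-0.052, 0.999, -0.0], [0.999, 0.052, 0.0], [0.0, -0.0, -1.0]]
wrist_force: [0.4, -0.1, -0.8]
width: 0.467
```

Emit:
{"fn": "servo_tool", "kwargs": {
  "rows": [
    [[6,0,0,0,0,0],[8,0,0,0,0,0],[8,0,0,0,0,0],[8,0,0,0,0,0],[8,0,0,0,0,0]]
  ]
}}

```text
time: 6.7
position: [0.5356, -0.214, 0.1015]
eef_rot: [[-0.052, 0.999, 0.0], [0.999, 0.052, -0.0], [-0.0, 0.0, -1.0]]
wrist_force: [-1.0, -0.2, 0.0]
width: 0.469
```

```bash
python3 shot.py 3 wrist
```

```text
(no output)
```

View pics/wrist3.png

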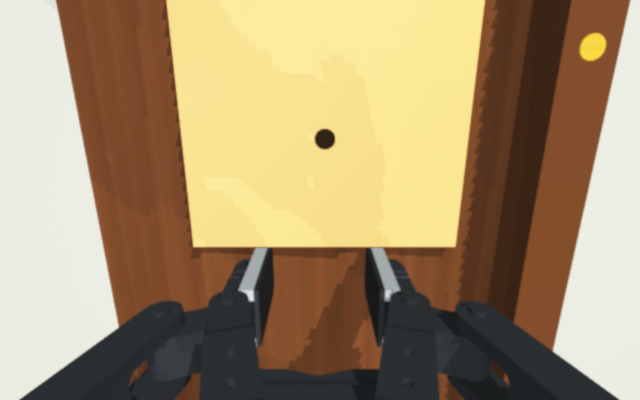

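Both fingers are flush against the panel's right end (row 247), so it is square to the gripper. I'll keep pushing.

Emit:
{"fn": "servo_tool", "kwargs": {
  "rows": [
    [[8,0,0,0,0,0],[10,0,0,0,0,0],[10,0,0,0,0,0],[10,0,0,0,0,0],[10,0,0,0,0,0]]
  ]
}}

```text
time: 7.25
position: [0.5331, -0.1659, 0.1015]
eef_rot: [[-0.052, 0.999, 0.0], [0.999, 0.052, -0.0], [-0.0, 0.0, -1.0]]
wrist_force: [-0.9, -0.4, -0.8]
width: 0.47
```

Emit:
{"fn": "servo_tool", "kwargs": {
  "rows": [
    [[10,0,0,0,0,0],[10,0,0,0,0,0],[10,0,0,0,0,0],[10,0,0,0,0,0],[10,0,0,0,0,0]]
  ]
}}

```text
time: 7.75
position: [0.5305, -0.1161, 0.1015]
eef_rot: [[-0.051, 0.999, 0.0], [0.999, 0.051, -0.0], [-0.0, 0.0, -1.0]]
wrist_force: [-0.1, -0.8, 1.0]
width: 0.469
```

Emit:
{"fn": "servo_tool", "kwargs": {
  "rows": [
    [[10,0,0,0,0,0],[10,0,0,0,0,0],[8,0,0,0,0,0],[6,0,0,0,0,0],[0,0,0,0,0,0]]
  ]
}}

```text
time: 8.25
position: [0.5288, -0.0821, 0.1014]
eef_rot: [[-0.053, 0.999, -0.0], [0.999, 0.053, 0.0], [0.0, -0.0, -1.0]]
wrist_force: [-0.2, -1.1, 0.2]
width: 0.468
```

```bash
python3 shot.py 4 wrist top
```

```text
(no output)
```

View pics/wrist4.png

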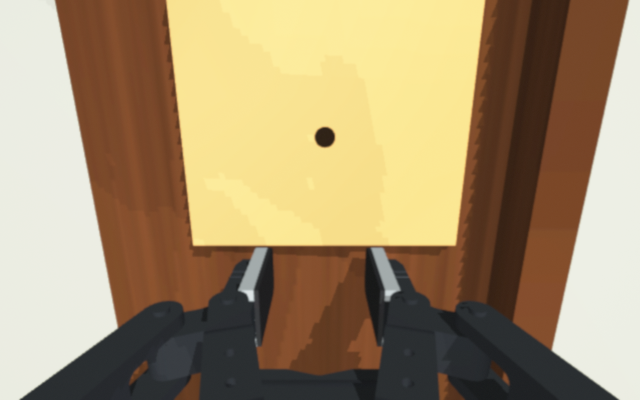

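View pics/top4.png

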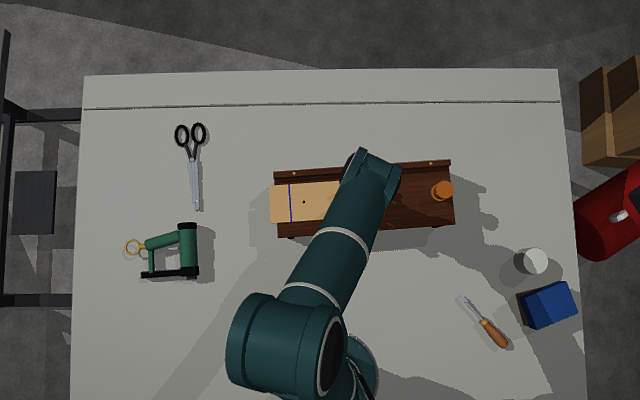

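The line (top view column 290) is still about 40 mm short of the end (column 275). I'll push another 30 mm and then seat the panel against the rail.

Emit:
{"fn": "servo_tool", "kwargs": {
  "rows": [
    [[5,0,0,0,0,0],[8,0,0,0,0,0],[8,0,0,0,0,0],[6,0,0,0,0,0],[3,0,0,0,0,0]]
  ]
}}

```text
time: 8.85
position: [0.5273, -0.0521, 0.1015]
eef_rot: [[-0.052, 0.999, 0.0], [0.999, 0.052, 0.0], [0.0, 0.0, -1.0]]
wrist_force: [-0.2, -1.0, 0.1]
width: 0.471
```

Emit:
{"fn": "servo_tool", "kwargs": {
  "rows": [
    [[0,0,0,0,0,0],[-10,0,-5,0,0,0],[-10,0,-40,0,0,0],[0,0,-45,0,0,0],[20,0,-45,0,0,0]]
  ]
}}

```text
time: 9.35
position: [0.5266, -0.0568, 0.2385]
eef_rot: [[-0.046, 0.999, -0.0], [0.999, 0.046, -0.002], [-0.002, -0.0, -1.0]]
wrist_force: [1.2, 1.3, 0.7]
width: 0.47
```

Emit:
{"fn": "servo_tool", "kwargs": {
  "rows": [
    [[40,0,-35,0,0,0],[40,0,-20,0,0,0],[45,0,-10,0,0,0],[30,0,0,0,0,0],[0,0,0,0,0,0]]
  ]
}}

```text
time: 9.85
position: [0.5192, 0.1028, 0.2997]
eef_rot: [[-0.057, 0.998, 0.0], [0.998, 0.057, 0.001], [0.001, 0.0, -1.0]]
wrist_force: [0.4, 0.3, -0.1]
width: 0.47
```

```bash
python3 shot.py 5 wrist
```

```text
(no output)
```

View pics/wrist5.png

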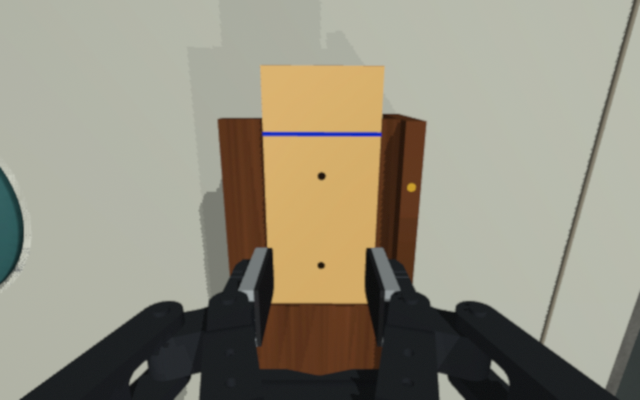

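The view shows the overhang. The line is at row 133, the ledge's end edge at about row 118 (columns 220–260), and the rail is on the right.

```bash
cat > state.py <<'E'
import sys
from meas import *
def edge_rows(g,cols,r0,r1):
    out=[]
    for x in cols:
        d=np.gradient(cv2.GaussianBlur(g,(3,3),0)[r0:r1,x].astype(float)); i=int(np.argmax(abs(d)))
        w=abs(d[max(i-2,0):i+3]); out.append((x,r0+(np.arange(max(i-2,0),max(i-2,0)+len(w))*w).sum()/w.sum()))
    return out
def run(tag,cols,r0,r1,front=None,rail=None):
    c=dict(np.load(f"wrist{tag}.npz")); f=c["frame"]; g=cv2.cvtColor(f,cv2.COLOR_RGB2GRAY)
    k,b,box=panel(c)
    e=edge_rows(g,cols,r0,r1); E=plane(c,e,.1); print("end px",np.round(e,1).tolist()); 
    a=np.polyfit(E[:,0],E[:,1],1); yaw=np.arctan(a[0]); print("end edge pts",E[:,:2].round(4).tolist(),"yaw",yaw)
    yaw=0.0545
    ax=np.array([-np.sin(yaw),np.cos(yaw)]); nx=np.array([np.cos(yaw),np.sin(yaw)])
    e_s=np.median(E[:,:2]@ax)
    ys,xs=np.nonzero(b); B=plane(c,np.c_[xs,ys],.106); 
    W=[]  # per-column centre of blue
    for x in np.unique(xs):
        r=ys[xs==x]; W.append((x,r.mean()))
    W=plane(c,W,.106); p0,d=line_fit(W); d=d*np.sign(d[0])
    print("line mid",W.mean(0).round(4),"line yaw",np.arctan2(d[1],d[0]),"short of end mm",1000*(e_s-np.median(W[:,:2]@ax)))
    P=plane(c,k,.106)[:,:2]; s=P@ax; n=P@nx; sl=np.median(W[:,:2]@ax)
    for off in (40,20,-20,-40,-60,-80,-100,-120,-140):
        m=abs(s-sl-off/1000)<.004
        if m.sum(): print(off,"front n",n[m].min().round(4),"back n",n[m].max().round(4))
    print("panel left end s",s.max()-sl,"right end",s.min()-sl)
    if rail: R=plane(c,rail,.122); print("rail top near n",(R[:,:2]@nx).round(4))
    if front: R=plane(c,front,.1); print("ledge front n",(R[:,:2]@nx).round(4))
E
python3 - <<'E'
from state import *
run("5",range(225,256,5),105,130)
c=dict(np.load("wrist5.npz"));g=cv2.cvtColor(c["frame"],cv2.COLOR_RGB2GRAY)
for r in (140,160,200,230): print(r,g[r,376:432:1].tolist()); print([ (x,int(g[r,x])) for x in range(212,236)])
E
python3 -c "
import cv2
f=cv2.imread('pics/wrist5.png')[50:250,210:440]
cv2.imwrite('pics/w5z.png',cv2.resize(f,None,fx=3,fy=3,interpolation=cv2.INTER_CUBIC))"
```

```text
end px [[225.0, 117.6], [230.0, 117.6], [235.0, 117.6], [240.0, 117.6], [245.0, 117.6], [250.0, 117.4], [255.0, 117.3]]
end edge pts [[0.4288, 0.147], [0.4335, 0.1473], [0.4381, 0.1475], [0.4428, 0.1478], [0.4475, 0.148], [0.4522, 0.1485], [0.4569, 0.1488]] yaw 0.06590785551636553
line mid [0.5199 0.138  0.106 ] line yaw 0.056303207 short of end mm 13.956623169842807
40 front n 0.4718 back n 0.5817
20 front n 0.4719 back n 0.5813
-20 front n 0.4713 back n 0.5814
-40 front n 0.4712 back n 0.5814
-60 front n 0.4713 back n 0.5815
-80 front n 0.4715 back n 0.5814
-100 front n 0.4717 back n 0.5814
-120 front n 0.4763 back n 0.5727
-140 front n 0.4774 back n 0.5717
panel left end s 0.05997531996898264 right end -0.18063640369166895
140 [177, 177, 177, 168, 133, 88, 65, 62, 60, 59, 56, 53, 49, 42, 40, 40, 40, 42, 41, 41, 41, 39, 38, 34, 28, 26, 27, 30, 40, 56, 63, 65, 65, 66, 65, 65, 65, 65, 65, 65, 65, 65, 65, 65, 65, 65, 65, 71, 103, 152, 177, 183, 183, 183, 184, 183]
[(212, 169), (213, 169), (214, 169), (215, 169), (216, 169), (217, 165), (218, 141), (219, 102), (220, 70), (221, 62), (22
[... 1010 characters left out ...]
20, 121), (221, 122), (222, 117), (223, 102), (224, 78), (225, 62), (226, 60), (227, 59), (228, 59), (229, 60), (230, 60), (231, 59), (232, 59), (233, 58), (234, 60), (235, 61)]
230 [97, 67, 61, 60, 57, 50, 42, 40, 39, 40, 38, 37, 39, 42, 43, 42, 41, 35, 29, 26, 26, 32, 44, 54, 59, 59, 60, 60, 60, 58, 59, 58, 60, 59, 59, 58, 59, 59, 59, 61, 91, 145, 175, 182, 182, 182, 183, 182, 182, 182, 183, 183, 183, 183, 183, 182]
[(212, 121), (213, 121), (214, 121), (215, 120), (216, 121), (217, 121), (218, 121), (219, 120), (220, 120), (221, 121), (222, 121), (223, 120), (224, 119), (225, 108), (226, 85), (227, 65), (228, 60), (229, 58), (230, 60), (231, 61), (232, 60), (233, 59), (234, 60), (235, 59)]
```

View pics/w5z.png

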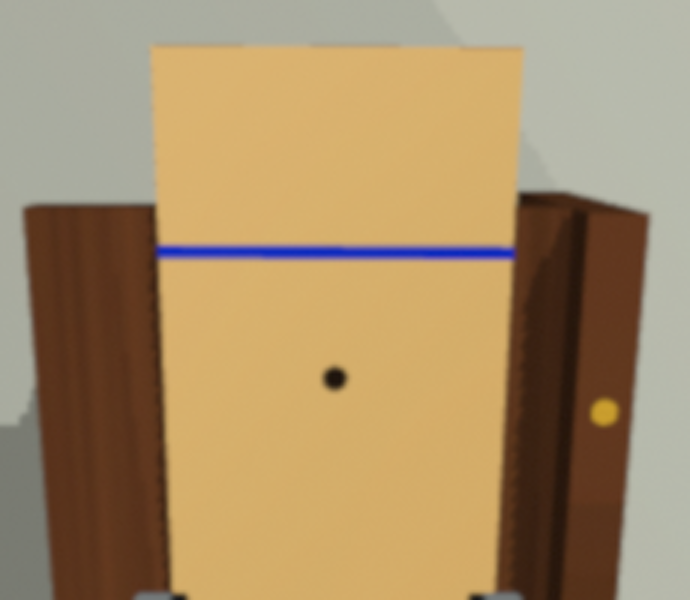

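```bash
python3 - <<'E'
import cv2,numpy as np
f=cv2.imread('pics/wrist5.png')
a=cv2.resize(f[100:145,205:275],None,fx=8,fy=8,interpolation=cv2.INTER_NEAREST)
b=cv2.resize(f[100:145,370:440],None,fx=8,fy=8,interpolation=cv2.INTER_NEAREST)
cv2.imwrite('pics/w5c.png',cv2.resize(np.clip(np.hstack([a,b])*1.6,0,255).astype(np.uint8),(790,255)))
g=cv2.cvtColor(f,cv2.COLOR_BGR2GRAY)
for x in (230,245,390,395,405,415): print(x,g[108:128,x].tolist())
from h import *
c=dict(np.load("wrist5.npz")); print("eye",c["eye"])
E
```

```text
230 [170, 170, 169, 170, 170, 170, 170, 170, 165, 139, 91, 60, 58, 59, 58, 60, 59, 59, 59, 58]
245 [170, 170, 170, 170, 170, 170, 170, 170, 164, 140, 91, 60, 58, 59, 58, 59, 59, 59, 59, 59]
390 [172, 172, 172, 172, 166, 138, 82, 46, 37, 33, 41, 48, 52, 54, 53, 53, 54, 54, 53, 52]
395 [183, 182, 179, 177, 172, 143, 85, 50, 46, 44, 44, 50, 56, 58, 58, 58, 58, 57, 55, 53]
405 [183, 183, 183, 183, 183, 182, 173, 140, 84, 50, 46, 44, 41, 37, 36, 38, 39, 40, 40, 42]
415 [183, 183, 184, 183, 184, 184, 183, 183, 180, 161, 118, 69, 53, 58, 63, 65, 65, 65, 64, 65]
eye [0.51546035 0.17459852 0.44269927]
```

View pics/w5c.png

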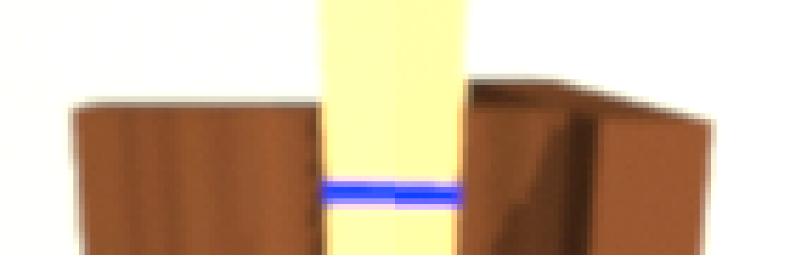

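```bash
python3 - <<'E'
from state import *
from station import manip
s=manip.observe(); print(s["q"].round(1),s["position"],s["time"])
c=dict(np.load("wrist5.npz")); yaw=.0545
ax=np.array([-np.sin(yaw),np.cos(yaw)]); nx=np.array([np.cos(yaw),np.sin(yaw)])
R=plane(c,[(404.5,140),(402.6,160),(400,200),(397.9,230)],.122)[:,:2]; print("rail n",R@nx, np.polyfit(R@ax,R@nx,1))
F=plane(c,[(218.7,140),(220.6,160),(223.7,200),(225.9,230)],.1)[:,:2]; print("front n",F@nx,np.polyfit(F@ax,F@nx,1))
E=plane(c,[(230,117.6),(245,117.6),(390,118),(395,118.2)],.1)[:,:2]; print("end s",E@ax)
E=np.array([.5199,.138]);print("panel centre now",E-.06*ax, "front mid",E-.06*ax-.055*nx)
E
```

```text
[-50.7  12.9  42.8 102.4  -9.4  68.4  -2. ] [0.51932042 0.10019784 0.29960133] 9.9
rail n [0.6006223  0.60017139 0.60034731 0.60034134] [0.00166239 0.60026149]
front n [0.42860515 0.42893071 0.42891544 0.42877685] [-0.00119533  0.42887848]
end s [0.12344029 0.12346726 0.12334467 0.12316929]
panel centre now [0.52316838 0.07808909] front mid [0.46825004 0.07509307]
```

Measurements are consistent: the ledge yaw is 0.0545, and the front-to-rail distance measures 171.7 mm against 172 given. The panel is 19 mm off the rail and the line is 14 mm short. Next I'll turn the hand and push the front edge to seat it.

Emit:
{"fn": "servo_tool", "kwargs": {
  "rows": [
    [[-7,-24,0,0,0,0],[-8,-25,0,0,0,0],[-7,-24,0,0,0,0],[0,0,0,0,0,-8],[0,0,0,0,0,-8]]
  ]
}}

```text
time: 10.4
position: [0.4473, 0.0717, 0.2997]
eef_rot: [[-0.328, 0.945, 0.0], [0.945, 0.328, 0.001], [0.001, 0.001, -1.0]]
wrist_force: [0.1, -0.0, 1.0]
width: 0.47
```

Emit:
{"fn": "servo_tool", "kwargs": {
  "rows": [
    [[0,0,0,0,0,-8],[0,0,0,0,0,-8],[0,0,0,0,0,-8],[0,0,0,0,0,-8],[0,0,0,0,0,-8]]
  ]
}}

```text
time: 10.9
position: [0.4478, 0.0717, 0.2995]
eef_rot: [[-0.858, 0.513, -0.0], [0.513, 0.858, -0.0], [0.0, -0.0, -1.0]]
wrist_force: [-0.4, 0.6, -0.1]
width: 0.468
```

Emit:
{"fn": "servo_tool", "kwargs": {
  "rows": [
    [[0,0,0,0,0,-8],[0,0,0,0,0,-8],[0,0,0,0,0,-8],[0,0,0,0,0,-8],[0,0,0,0,0,-2]]
  ]
}}

```text
time: 11.4
position: [0.4477, 0.0716, 0.2995]
eef_rot: [[-0.999, -0.054, -0.0], [-0.054, 0.999, -0.0], [0.0, -0.0, -1.0]]
wrist_force: [-0.9, 0.5, 0.1]
width: 0.47
```

Emit:
{"fn": "servo_tool", "kwargs": {
  "rows": [
    [[0,0,40,0,0,0],[0,0,45,0,0,0],[0,0,45,0,0,0],[0,0,20,0,0,0],[0,0,0,0,0,0]]
  ]
}}

```text
time: 11.9
position: [0.4464, 0.0714, 0.1475]
eef_rot: [[-0.999, -0.049, -0.004], [-0.049, 0.999, -0.003], [0.004, -0.003, -1.0]]
wrist_force: [0.2, 0.2, 0.5]
width: 0.474
```

```bash
python3 shot.py 6 wrist; python3 -c "
from station import manip
s=manip.observe();print(s['position'],s['eef_rot'].round(4),s['q'].round(1))"
```

```text
[0.4474361  0.07183258 0.14919835] [[-0.9988 -0.049  -0.0016]
 [-0.049   0.9988 -0.0017]
 [ 0.0016 -0.0016 -1.    ]] [-47.8  15.4  39.8 121.5 -13.2  47.4  92.9]
```

View pics/wrist6.png

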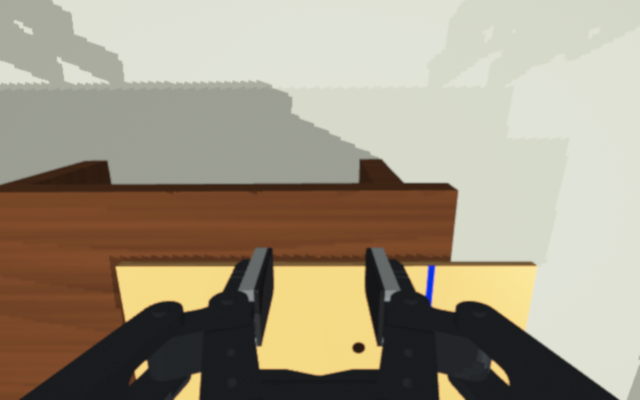

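The fingers hover in front of the panel's front edge (row 265), clear of it, and the line is at column 431. I'll descend and push toward the rail (tool −x).

Emit:
{"fn": "servo_tool", "kwargs": {
  "rows": [
    [[0,0,25,0,0,0],[0,0,15,0,0,0],[0,0,6,0,0,0],[0,0,2,0,0,0],[0,0,0,0,0,0]]
  ]
}}

```text
time: 12.45
position: [0.4482, 0.0735, 0.1024]
eef_rot: [[-0.999, -0.051, 0.001], [-0.051, 0.999, 0.001], [-0.001, 0.0, -1.0]]
wrist_force: [0.2, -1.3, 0.1]
width: 0.473
```

```bash
python3 -c "
from station import manip
s=manip.observe();print(s['position'],s['eef_rot'].round(4),s['wrist_force'])"
```

```text
[0.44822201 0.07354109 0.10238047] [[-9.987e-01 -5.120e-02  1.200e-03]
 [-5.120e-02  9.987e-01  5.000e-04]
 [-1.200e-03  4.000e-04 -1.000e+00]] [ 0.15033711 -1.31747433  0.09789583]
```

Emit:
{"fn": "servo_tool", "kwargs": {
  "rows": [
    [[-4,0,0,0,0,-0.2],[-5,0,0.5,0,0,0],[-6,0,0,0,0,0],[-5,0,0,0,0,0],[-4,0,0,0,0,0]]
  ]
}}

```text
time: 12.95
position: [0.4721, 0.075, 0.1009]
eef_rot: [[-0.998, -0.055, -0.0], [-0.055, 0.998, -0.0], [0.0, -0.0, -1.0]]
wrist_force: [-1.7, 0.5, 0.8]
width: 0.469
```

Emit:
{"fn": "servo_tool", "kwargs": {
  "rows": [
    [[-1,0,0,0,0,0],[-1,0,0,0,0,0]]
  ]
}}

```text
time: 13.15
position: [0.4735, 0.075, 0.1008]
eef_rot: [[-0.998, -0.055, -0.0], [-0.055, 0.998, -0.0], [0.0, -0.0, -1.0]]
wrist_force: [-0.5, -0.3, 1.2]
width: 0.468
```

Emit:
{"fn": "servo_tool", "kwargs": {
  "rows": [
    [[-1,0,0,0,0,0],[0,0,0,0,0,0]]
  ]
}}

```text
time: 13.35
position: [0.4746, 0.0751, 0.1009]
eef_rot: [[-0.998, -0.055, 0.0], [-0.055, 0.998, -0.0], [-0.0, -0.0, -1.0]]
wrist_force: [-0.5, 0.3, -0.3]
width: 0.466
```

Emit:
{"fn": "servo_tool", "kwargs": {
  "rows": [
    [[-1,0,0,0,0,0],[0,0,0,0,0,0]]
  ]
}}

```text
time: 13.55
position: [0.4757, 0.0752, 0.1009]
eef_rot: [[-0.998, -0.055, 0.0], [-0.055, 0.998, -0.0], [-0.0, -0.0, -1.0]]
wrist_force: [0.8, -0.1, -0.3]
width: 0.465
```

Emit:
{"fn": "servo_tool", "kwargs": {
  "rows": [
    [[-1,0,0,0,0,0],[0,0,0,0,0,0]]
  ]
}}

```text
time: 13.75
position: [0.4762, 0.0752, 0.1008]
eef_rot: [[-0.998, -0.055, -0.001], [-0.055, 0.998, -0.0], [0.001, -0.0, -1.0]]
wrist_force: [-4.8, -0.1, 2.6]
width: 0.465
```

Emit:
{"fn": "servo_tool", "kwargs": {
  "rows": [
    [[-1,0,0,0,0,0],[0,0,0,0,0,0]]
  ]
}}

```text
time: 13.95
position: [0.4764, 0.0752, 0.1006]
eef_rot: [[-0.998, -0.055, -0.003], [-0.055, 0.998, -0.0], [0.003, 0.0, -1.0]]
wrist_force: [-9.7, -0.4, 6.5]
width: 0.469
```

It's seated on the rail with about 10 N. I'll back straight off, lift, turn, and look.

Emit:
{"fn": "servo_tool", "kwargs": {
  "rows": [
    [[4,0,0,0,0,0],[8,0,-2,0,0,0],[0,0,-30,0,0,0],[-15,0,-45,0,0,0],[-20,0,-45,0,0,0]]
  ]
}}

```text
time: 14.45
position: [0.4998, 0.0763, 0.2246]
eef_rot: [[-0.999, -0.055, -0.001], [-0.055, 0.999, -0.0], [0.001, -0.0, -1.0]]
wrist_force: [0.9, 0.9, -0.5]
width: 0.466
```

Emit:
{"fn": "servo_tool", "kwargs": {
  "rows": [
    [[-20,0,-40,0,0,8],[0,0,-30,0,0,8],[0,0,0,0,0,8],[0,0,0,0,0,8],[0,0,0,0,0,8]]
  ]
}}

```text
time: 14.95
position: [0.5202, 0.0776, 0.2931]
eef_rot: [[-0.797, 0.604, 0.001], [0.604, 0.797, 0.001], [-0.0, 0.001, -1.0]]
wrist_force: [0.1, 0.6, 0.2]
width: 0.469
```

Emit:
{"fn": "servo_tool", "kwargs": {
  "rows": [
    [[0,0,0,0,0,8],[0,0,0,0,0,8],[0,0,0,0,0,8],[0,0,0,0,0,8],[0,0,0,0,0,8]]
  ]
}}

```text
time: 15.45
position: [0.5202, 0.0776, 0.293]
eef_rot: [[-0.222, 0.975, 0.0], [0.975, 0.222, 0.0], [0.0, 0.001, -1.0]]
wrist_force: [0.8, -0.5, -0.2]
width: 0.47
```

Emit:
{"fn": "servo_tool", "kwargs": {
  "rows": [
    [[0,0,0,0,0,8],[0,0,0,0,0,2],[0,0,0,0,0,0]]
  ]
}}

```text
time: 15.75
position: [0.5202, 0.0777, 0.2929]
eef_rot: [[-0.055, 0.999, 0.0], [0.999, 0.055, 0.0], [0.0, 0.0, -1.0]]
wrist_force: [-0.5, -0.1, -0.4]
width: 0.468
```

```bash
python3 shot.py 7 wrist; python3 -c "
from station import manip
s=manip.observe();print(s['position'],s['eef_rot'].round(4),s['q'].round(1))"
```

```text
[0.52025085 0.07768297 0.29288959] [[-5.620e-02  9.984e-01  1.000e-04]
 [ 9.984e-01  5.620e-02  1.000e-04]
 [ 1.000e-04  1.000e-04 -1.000e+00]] [-61.   16.9  59.8 103.6 -15.7  68.5   6.8]
```

View pics/wrist7.png

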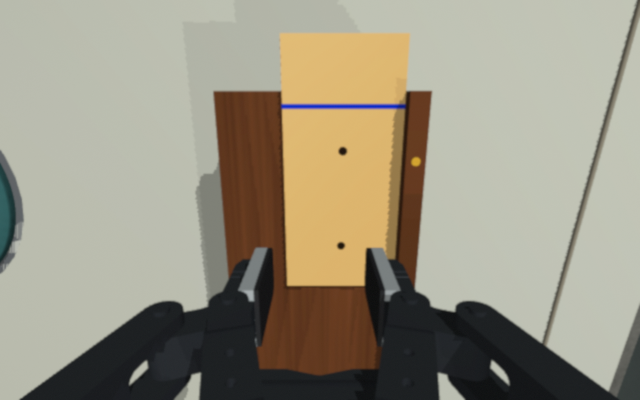

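The panel's back edge is now at the rail (column ~407), and the line is at row 106 against the ledge end at row ~91.

```bash
python3 - <<'E'
from state import *
run("7",range(222,276,6),80,100)
E
```

```text
end px [[222.0, 90.9], [228.0, 90.9], [234.0, 90.9], [240.0, 90.9], [246.0, 90.9], [252.0, 90.9], [258.0, 90.9], [264.0, 90.9], [270.0, 90.9]]
end edge pts [[0.4295, 0.1459], [0.4349, 0.1462], [0.4402, 0.1465], [0.4456, 0.1468], [0.451, 0.147], [0.4564, 0.1473], [0.4618, 0.1476], [0.4672, 0.1479], [0.4726, 0.1482]] yaw 0.054218885558985304
line mid [0.5383 0.1388 0.106 ] line yaw 0.054261886 short of end mm 12.958910099450396
40 front n 0.4903 back n 0.6005
20 front n 0.4906 back n 0.6005
-20 front n 0.4902 back n 0.5998
-40 front n 0.4906 back n 0.5998
-60 front n 0.4902 back n 0.5996
-80 front n 0.4904 back n 0.5998
-100 front n 0.4908 back n 0.5992
-120 front n 0.4903 back n 0.5995
-140 front n 0.4907 back n 0.5995
panel left end s 0.05977686703382751 right end -0.18000563205168274
```

Emit:
{"fn": "servo_tool", "kwargs": {
  "rows": [
    [[-30,4,0,0,0,0],[-40,6,0,0,0,0],[-40,6,20,0,0,0],[-36,5,30,0,0,0],[0,0,40,0,0,0]]
  ]
}}

```text
time: 16.3
position: [0.55, -0.0722, 0.2032]
eef_rot: [[-0.051, 0.999, 0.003], [0.999, 0.051, -0.001], [-0.002, 0.003, -1.0]]
wrist_force: [1.3, 1.6, -0.6]
width: 0.47
```

Emit:
{"fn": "servo_tool", "kwargs": {
  "rows": [
    [[0,0,40,0,0,0],[0,0,20,0,0,0],[0,0,0,0,0,0]]
  ]
}}

```text
time: 16.6
position: [0.5481, -0.067, 0.1408]
eef_rot: [[-0.056, 0.998, -0.004], [0.998, 0.056, -0.0], [-0.0, -0.004, -1.0]]
wrist_force: [-0.8, -0.1, 0.9]
width: 0.471
```

```bash
python3 shot.py 8 wrist; python3 -c "
from station import manip
s=manip.observe();print(s['position'],s['eef_rot'].round(4),s['q'].round(1))"
```

```text
[ 0.54901272 -0.06723602  0.14262135] [[-5.560e-02  9.985e-01 -1.500e-03]
 [ 9.985e-01  5.560e-02 -4.000e-04]
 [-3.000e-04 -1.500e-03 -1.000e+00]] [-35.2  31.4  51.2 108.6 -29.8  54.5  33.2]
```

View pics/wrist8.png

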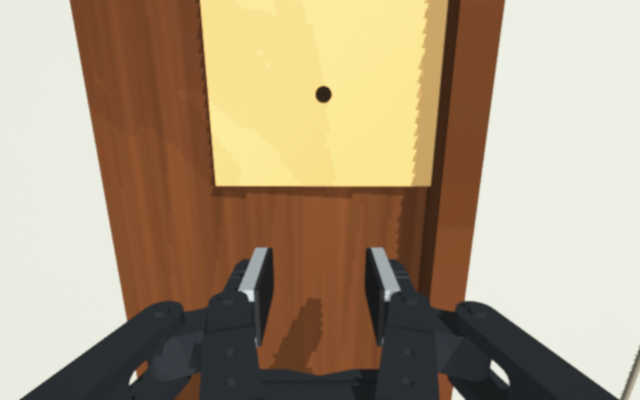

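The fingers are behind the panel's right end (row 186), clear of the rail. I'll descend and push until the tool has moved the panel about 13.3 mm.

Emit:
{"fn": "servo_tool", "kwargs": {
  "rows": [
    [[0,0,20,0,0,0],[0,0,15,0,0,0],[0,0,6,0,0,0],[0,0,0,0,0,0],[3,0,0,0,0,0]]
  ]
}}

```text
time: 17.15
position: [0.5497, -0.0644, 0.1027]
eef_rot: [[-0.055, 0.999, 0.001], [0.999, 0.055, -0.0], [-0.0, 0.001, -1.0]]
wrist_force: [-0.3, 0.3, 0.3]
width: 0.473
```

Emit:
{"fn": "servo_tool", "kwargs": {
  "rows": [
    [[5,0,0,0,0,0],[5,0,0,0,0,0],[3,0,0,0,0,0],[2,0,0,0,0,0],[2,0,0,0,0,0]]
  ]
}}

```text
time: 17.65
position: [0.5484, -0.047, 0.102]
eef_rot: [[-0.055, 0.998, 0.0], [0.998, 0.055, -0.0], [-0.0, 0.0, -1.0]]
wrist_force: [0.2, -1.2, 1.2]
width: 0.467
```

Emit:
{"fn": "servo_tool", "kwargs": {
  "rows": [
    [[2,0,0,0,0,0],[2,0,0,0,0,0],[2,0,0,0,0,0],[1,0,0,0,0,0],[0,0,0,0,0,0]]
  ]
}}

```text
time: 18.15
position: [0.548, -0.0399, 0.1019]
eef_rot: [[-0.055, 0.998, 0.0], [0.998, 0.055, -0.0], [-0.0, 0.0, -1.0]]
wrist_force: [0.5, -1.2, 3.4]
width: 0.47
```

```bash
python3 shot.py 9 wrist; python3 -c "
from station import manip
s=manip.observe();p=s['position'];print(p,'s',-.05447*p[0]+.99852*p[1],'n',.99852*p[0]+.05447*p[1],s['eef_rot'].round(4)[0],s['wrist_force'])"
```

```text
[ 0.54803393 -0.03995267  0.10191789] s -0.06974494681663933 n 0.5450466173464256 [-0.0551  0.9985  0.    ] [-0.47786087  0.21471952  2.07156654]
```

View pics/wrist9.png

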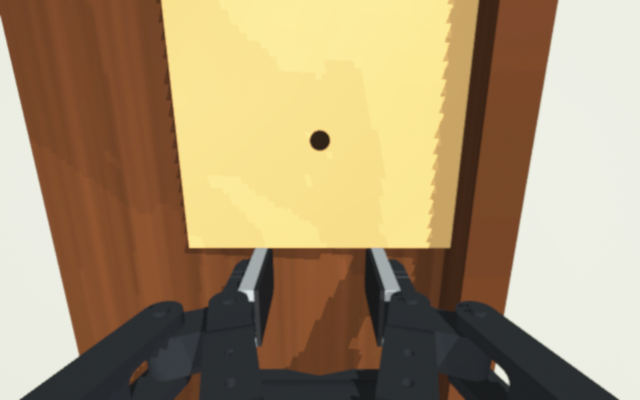

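Emit:
{"fn": "servo_tool", "kwargs": {
  "rows": [
    [[1,0,0,0,0,0],[1,0,0,0,0,0],[0,0,0,0,0,0],[0,0,0,0,0,0]]
  ]
}}

```text
time: 18.6
position: [0.5479, -0.038, 0.1019]
eef_rot: [[-0.055, 0.998, 0.0], [0.998, 0.055, -0.0], [-0.0, 0.0, -1.0]]
wrist_force: [-0.1, -2.2, 3.5]
width: 0.467
```

Emit:
{"fn": "servo_tool", "kwargs": {
  "rows": [
    [[-4,0,0,0,0,0],[-6,0,0,0,0,0],[0,0,-30,0,0,0],[0,0,-45,0,0,0],[20,0,-45,0,0,0]]
  ]
}}

```text
time: 19.1
position: [0.5467, -0.0308, 0.2233]
eef_rot: [[-0.051, 0.999, -0.001], [0.999, 0.051, -0.001], [-0.001, -0.001, -1.0]]
wrist_force: [0.9, 1.5, 0.9]
width: 0.473
```

Emit:
{"fn": "servo_tool", "kwargs": {
  "rows": [
    [[40,0,-40,0,0,0],[40,0,-30,0,0,0],[40,0,0,0,0,0],[0,0,0,0,0,0],[0,0,0,0,0,0]]
  ]
}}

```text
time: 19.6
position: [0.5408, 0.0875, 0.287]
eef_rot: [[-0.057, 0.998, -0.001], [0.998, 0.057, -0.0], [-0.0, -0.001, -1.0]]
wrist_force: [1.0, -1.5, -0.5]
width: 0.466
```

```bash
python3 shot.py 10 wrist; python3 -c "
from station import manip
s=manip.observe();print(s['position'],s['joint_vel'].round(1),s['q'].round(1))
from state import *
run('10',range(222,270,6),70,110)"
```

```text
[0.54084357 0.08635234 0.28700205] [ 1.2  0.   0.6  0.3  0.  -0.  -0.1] [-59.1  20.8  59.4 101.1 -19.1  69.1   8.8]
end px [[222.0, 100.3], [228.0, 100.3], [234.0, 100.3], [240.0, 100.3], [246.0, 100.3], [252.0, 100.3], [258.0, 99.8], [264.0, 99.7]]
end edge pts [[0.4511, 0.1475], [0.4564, 0.1478], [0.4618, 0.1481], [0.4671, 0.1484], [0.4724, 0.1487], [0.4778, 0.149], [0.4831, 0.1498], [0.4884, 0.1501]] yaw 0.06922808398599292
line mid [0.5383 0.1508 0.106 ] line yaw 0.051125117 short of end mm 1.5040545888740653
40 front n 0.4906 back n 0.6005
20 front n 0.4905 back n 0.6005
-20 front n 0.4903 back n 0.5994
-40 front n 0.4903 back n 0.5995
-60 front n 0.4903 back n 0.5994
-80 front n 0.4903 back n 0.5987
-100 front n 0.4904 back n 0.5987
-120 front n 0.4905 back n 0.5987
-140 front n 0.4909 back n 0.5983
panel left end s 0.06024374945532897 right end -0.17995518577953207
```

View pics/wrist10.png

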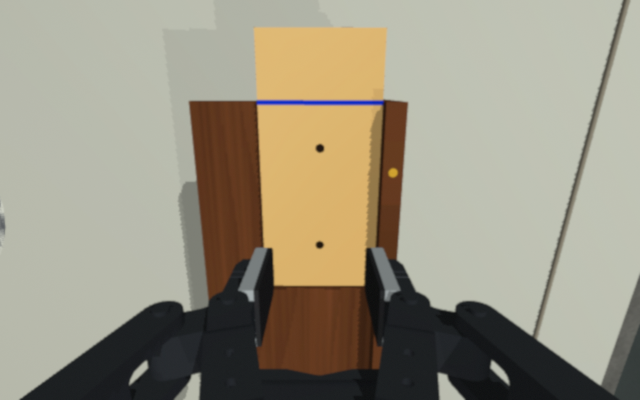

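The line is 1.5 mm short: row ~102 against the end edge at row 100. The front edge sits at n = 0.4903–0.4906, so the panel is square and on the rail. I'll make one small final push.

Emit:
{"fn": "servo_tool", "kwargs": {
  "rows": [
    [[-40,0,0,0,0,0],[-45,0,0,0,0,0],[-35,0,10,0,0,0],[-13,0,30,0,0,0],[0,0,40,0,0,0]]
  ]
}}

```text
time: 20.15
position: [0.5485, -0.0502, 0.2074]
eef_rot: [[-0.049, 0.999, 0.003], [0.999, 0.049, -0.001], [-0.001, 0.003, -1.0]]
wrist_force: [1.3, 1.3, -0.2]
width: 0.472
```

Emit:
{"fn": "servo_tool", "kwargs": {
  "rows": [
    [[0,0,40,0,0,0],[0,0,30,0,0,0],[0,0,0,0,0,0],[0,0,0,0,0,0]]
  ]
}}

```text
time: 20.55
position: [0.5483, -0.0473, 0.138]
eef_rot: [[-0.053, 0.999, -0.0], [0.999, 0.053, -0.001], [-0.001, -0.0, -1.0]]
wrist_force: [0.1, -0.4, 0.5]
width: 0.467
```

```bash
python3 -c "
from station import manip
s=manip.observe();p=s['position'];print(p,'s',-.05447*p[0]+.99852*p[1],'n',.99852*p[0]+.05447*p[1],s['eef_rot'].round(4)[0],s['wrist_force'])"
```

```text
[ 0.54829899 -0.04725133  0.13801704] s -0.07704724529916641 n 0.5449137305058699 [-5.290e-02  9.986e-01 -2.000e-04] [ 0.06516291 -0.37286396  0.47205748]
```

Emit:
{"fn": "servo_tool", "kwargs": {
  "rows": [
    [[0,0,20,0,0,0],[0,0,12,0,0,0],[0,0,4,0,0,0],[2,0,0,0,0,0],[2,0,0,0,0,0]]
  ]
}}

```text
time: 21.05
position: [0.5485, -0.0416, 0.1021]
eef_rot: [[-0.055, 0.998, 0.001], [0.998, 0.055, -0.0], [-0.0, 0.001, -1.0]]
wrist_force: [-0.1, 1.4, 0.3]
width: 0.468
```

Emit:
{"fn": "servo_tool", "kwargs": {
  "rows": [
    [[2,0,0,0,0,0],[2,0,0,0,0,0],[1,0,0,0,0,0],[0.5,0,0,0,0,0],[0,0,0,0,0,0]]
  ]
}}

```text
time: 21.55
position: [0.5479, -0.0362, 0.1014]
eef_rot: [[-0.055, 0.998, 0.0], [0.998, 0.055, -0.0], [-0.0, 0.0, -1.0]]
wrist_force: [0.1, -1.3, 0.4]
width: 0.47
```

```bash
python3 -c "
from station import manip
s=manip.observe();p=s['position'];print(p,'s',-.05447*p[0]+.99852*p[1],'n',.99852*p[0]+.05447*p[1],s['eef_rot'].round(4)[0],s['wrist_force'])"
```

```text
[ 0.54786624 -0.03624215  0.10139098] s -0.06603078289058979 n 0.5450812895819772 [-5.490e-02  9.985e-01  2.000e-04] [ 0.06268784 -1.25846316  0.39953325]
```

Reached −66.0 mm (target −66.3 mm). I'll back off, lift clear, and check again.

Emit:
{"fn": "servo_tool", "kwargs": {
  "rows": [
    [[-4,0,0,0,0,0],[-6,0,0,0,0,0],[0,0,-30,0,0,0],[0,0,-45,0,0,0],[20,0,-45,0,0,0]]
  ]
}}

```text
time: 22.05
position: [0.5466, -0.0291, 0.2227]
eef_rot: [[-0.05, 0.999, -0.001], [0.999, 0.05, -0.002], [-0.001, -0.001, -1.0]]
wrist_force: [1.0, 1.1, 0.8]
width: 0.471
```

Emit:
{"fn": "servo_tool", "kwargs": {
  "rows": [
    [[40,0,-40,0,0,0],[40,0,-30,0,0,0],[40,0,0,0,0,0],[0,0,0,0,0,0],[0,0,0,0,0,0]]
  ]
}}

```text
time: 22.55
position: [0.5407, 0.0893, 0.2864]
eef_rot: [[-0.057, 0.998, -0.0], [0.998, 0.057, -0.0], [-0.0, -0.0, -1.0]]
wrist_force: [-0.9, -0.6, 0.4]
width: 0.47
```

```bash
python3 shot.py 11 wrist; python3 -c "
from state import *
run('11',range(222,256,6),70,110)
c=dict(np.load('wrist11.npz'));g=cv2.cvtColor(c['frame'],cv2.COLOR_RGB2GRAY)
for x in (235,250,300,340,390,396): print(x,g[90:112,x].tolist())
import cv2
f=cv2.imread('pics/wrist11.png')[20:300,180:420]
cv2.imwrite('pics/w11z.png',cv2.resize(f,None,fx=2.1,fy=2.1,interpolation=cv2.INTER_CUBIC))"
```

```text
end px [[222.0, 102.3], [228.0, 102.3], [234.0, 102.3], [240.0, 102.3], [246.0, 102.3], [252.0, 102.3]]
end edge pts [[0.4512, 0.1476], [0.4565, 0.1479], [0.4619, 0.1482], [0.4672, 0.1484], [0.4725, 0.1488], [0.4779, 0.1491]] yaw 0.056040172366037866
line mid [0.5378 0.1533 0.106 ] line yaw 0.05628175 short of end mm -0.9880920671265642
40 front n 0.4903 back n 0.6005
20 front n 0.4907 back n 0.6005
-20 front n 0.4905 back n 0.5994
-40 front n 0.4905 back n 0.5995
-60 front n 0.4905 back n 0.5993
-80 front n 0.4905 back n 0.5987
-100 front n 0.4906 back n 0.5987
-120 front n 0.49 back n 0.5986
-140 front n 0.4901 back n 0.5983
panel left end s 0.06010100625153608 right end -0.18034769702687492
235 [176, 176, 176, 176, 176, 176, 176, 176, 176, 176, 176, 170, 143, 91, 67, 67, 67, 67, 66, 65, 66, 66]
250 [177, 176, 177, 177, 176, 176, 176, 177, 177, 176, 176, 170, 143, 91, 69, 67, 68, 68, 68, 68, 69, 68]
300 [187, 187, 187, 187, 187, 187, 187, 185, 172, 137, 86, 54, 67, 104, 151, 180, 186, 186, 187, 186, 186, 186]
340 [186, 186, 186, 186, 186, 186, 186, 185, 181, 156, 98, 55, 58, 92, 142, 178, 185, 185, 185, 185, 185, 185]
390 [190, 190, 190, 190, 190, 190, 190, 190, 190, 190, 184, 155, 99, 61, 61, 65, 67, 68, 67, 67, 67, 67]
396 [190, 190, 190, 190, 190, 190, 190, 190, 190, 189, 189, 183, 151, 92, 63, 65, 67, 67, 68, 68, 68, 67]
```

View pics/w11z.png

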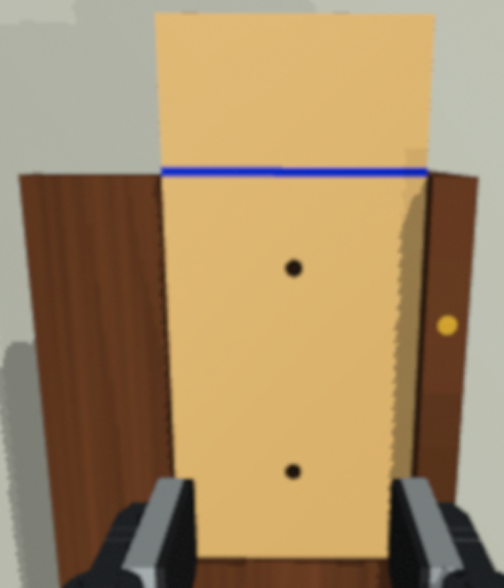

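The line now covers the end edge, about 1 mm past it at its centre. It is square, with line yaw and end yaw both 0.056. Last I'll check the other objects.

```bash
python3 shot.py 12 top scene; python3 -c "
import cv2,numpy as np
a=cv2.imread('pics/top0.png');b=cv2.imread('pics/top12.png')
for n,(y0,y1,x0,x1) in dict(gun=(220,285,120,200),shears=(118,215,170,210),spool=(175,205,428,458)).items():
    d=np.abs(a[y0:y1,x0:x1].astype(int)-b[y0:y1,x0:x1]).max(2); print(n,(d>40).sum(),d.size)
cv2.imwrite('pics/both12.png',np.vstack([cv2.resize(b,(460,288)),cv2.resize(cv2.imread('pics/scene12.png'),(460,288))]))"
```

```text
gun 0 5200
shears 0 3880
spool 0 900
```

View pics/both12.png

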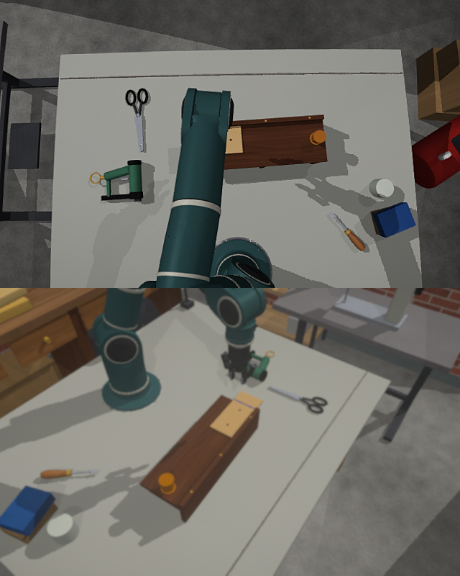

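The panel lies flat and overhangs the left end. The spool, staple gun and shears are unchanged, and the gripper is clear of everything, so I'm handing in.

```bash
python3 -c "
from station import manip
print(manip.job_done()); print(manip.observe()['time'])"
```

```text
the job is handed in; nothing more can be done
None
the job is handed in; nothing more can be done
```

I pushed the panel's right end with both fingers spread until it overhung the ledge's left end. I then pushed its front edge against the rail and made two short end pushes to bring the blue line level. The job was handed in at about 22.7 s of the 51 s allowed.

- **Line position:** the centre of the line measures about 1 mm past the ledge end. My estimates of where that end lies varied by about 1 mm between pictures. The 4 mm line visibly covers the end edge.
- **Square:** in the last picture, the line's yaw (0.0563 rad) matches that of the ledge's end edge (0.0560 rad).
- **Against the rail:** the front edge puts the back edge within about 0.5 mm of the rail. A direct reading of the back edge showed it up to 2 mm off the rail toward the panel's right end. I put that down to the rail's shadow on the panel spoiling the colour mask.
- **Other objects:** the spool, staple gun and shears show no change in the top view from start to finish.
- **Forces:** the highest force I read was about 22 N, when the fingertips touched the ledge to find their height. Seating the panel on the rail took about 12 N.

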